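# Empty the hooded scoop, heft it, tip again if it is still heavy

## Robot

A 6-joint arm with a two-finger parallel gripper is mounted at the origin on the work surface. World frame = base frame: x ahead of the robot, y to its left, z up, the work surface at z = 0. Lengths are in m, angles in rad, forces in N, time in s.
With the tool pointing down it reaches from about 0.375 to 0.9 m from the base axis. Payload 3.1 kg.
Tool frame: the origin (TCP) lies at the centre of the arm's flange, where the gripper is bolted on; the fingertips stand 182 mm ahead of it and the grasp point (between the pads) lies 164 mm ahead of it; z points along the fingers, y is the line along which they close (so a half turn about z gives the same grasp; the last joint's range is limited). The gripper opens to 87 mm and grips with 3 to 60 N. Pads are 19 mm wide; open, the fingers measure 117 mm over their backs; the gripper's body (75 mm by 190 mm) begins 51 mm behind the grasp point.
Start: joints at [-1.46, 0.527, 1.433, -0, 1.181, -0.178], TCP at [0.179, -0.599, 0.405] pointing down, gripper open.
Joint ranges: [-3.08, 3.08], [-0.75, 2.2], [0.22, 2.44], [-1.43, 4.57], [0, 2.65], [-2.85, 2.85]. Speed limits (rad/s): [2.79, 2.79, 3.14, 3.14, 3.14, 3.14].

## Interface

Orientations are given as a unit quaternion [x, y, z, w].
In Python, from rig import * gives the robot as it stands.
- The arm moves only by the tool move_arm, never from a script. Its argument "commands" is a list that holds one entry, the list of rows, each a list of 6 numbers: the shift along the tool's x, y, z in units of 40 mm (1.0 is 40 mm), then the turn, a rotation vector about the tool's x, y, z in rad. A call has 1 to 12 rows; each row is the pose to reach, as a shift and turn from the pose commanded when the call began, along the tool's axes at that moment; what a row does not reach only later rows make up. A row lasts 1/8 s, in which the tool goes at most 62.5 mm and 10.7 degrees, less where a joint would pass 70% of its speed; a pose out of reach is approached as far as the arm can. A call with a gripper value outside its range is refused whole. "claw" is the closure, from -1 (fully open) to 1 (shut), so that 0 is half open, set as the call begins (left out, the last holds). The fingers move at their own pace and stop on an object; "squeeze" is the grip in N (left out, the last holds). Time passes only in rows, so rows that repeat a pose let the fingers close. It gives the time, the measured TCP pose, the force, the opening and the grip force at its end, in the units of the state.
- get_obs(): the state, without advancing time (a new reading comes with each control period).
- camera(name): name is "side" or "top"; returns a dict with "pixels" (400x640x3 uint8, blue, green, red), "range_z" (400x640 float32, m along the optical axis (not along the pixel's ray), 0 where there is no reading), "camera_matrix" (3x3 intrinsics, pixels), "extrinsics" (4x4, takes a point from world to camera coordinates). Camera axes: x right, y up, looking along -z (the intrinsics and any distortion apply to the point x, -y, -z); pixel columns grow to the right and rows downward; lengths in m; the calibration is good to about 2 mm. A picture is of the moment at which its call begins.
- hand_in(): hands the job in; it is judged then, once.
The state is a dict: "time": time; "q": joint angles; "joint_velocities": joint speeds; "joint_torque": joint torques, N m; "position": TCP position; "tool_rot": TCP orientation; "ft_force": force on the tool from outside, world axes, zero at the start; "moment": the same for the moment, N m; "grip_width": finger opening in m; "grip_force": force on a finger pad.
Only numpy, scipy, OpenCV 4.12 (cv2) and the standard library are available. Lean on these libraries where they do the work, as an engineer would, in place of code of your own. Each camera call takes 0.05 s, during which the arm holds its last target. There are 200 camera calls.

## Task

Take the hooded steel scoop with the black handle and tip its mouth down over the wide tray so that the two steel pins in it come out. Then hold the scoop level in the air for a moment, well up off the bench, and heft it: if it is heavier than an empty one a pin is still stuck inside, so tip it over the tray again. When both pins lie in the tray, put the scoop back upright where it stood and let go.

Things in the scene. Friction and masses are not known exactly. Their poses are not given: they have to be found in the camera images.
- scoop_handle (a point): Centre of the black upright handle of the loose sheet-steel hooded scoop (300 g empty), 68 mm above the scoop's underside. The handle is a plate 50 mm long (scoop's x), 14 mm thick (y), 40 mm tall, on the middle of the flat hood, whose top is 48 mm above the underside. z is up; the mouth is at the -x end. An open bin without hood or handle nearby is not needed.
- scoop_mouth (a point): Middle of the scoop's mouth, 63 mm from the handle along the scoop's -x and 25 mm above the underside; at the start it faces roughly to the robot. The scoop's box is 126 mm long, 76 wide, 48 high, shut but for the mouth; the floor there turns up 4 mm over the last 27 mm. Mouth down, a pin lying across rolls out early; one lying lengthwise slides and may stick up to about 55 degrees.
- tray: Wide, low, open steel tray, fixed to the bench: 240 mm (its x) by 180 mm (its y), 40 mm high, walls and floor 4 mm. Origin at the centre of its underside, z up.
- pin1_center (a point): Centre of a plain round steel pin, 20 mm in diameter, 40 mm long (its x), 90 to 120 g; at the start it lies in the rear of the scoop, out of sight under the hood, more or less lengthwise.
- pin2_center (a point): Centre of a second pin of the same kind; at the start it lies in the middle of the scoop, out of sight under the hood, turned any way.

How it is judged:
By the outcome, as a careful person would: the job done as asked, in the order asked, and still so for the second after the job is handed in, with the robot touching nothing.
It also fails if it takes over 61 s, if anything falls off the work surface, if the arm or the gripper's body presses on something with over 40 N, if the wrist force passes 120 N, or if a joint passes its speed limit or range.

## Working session

There is one attempt and no reset: what is moved stays moved. The work goes in short steps, Python scripts to look and compute and a tool call to move; the robot and the scene stay as the last step left them, time stands still between calls to the robot, and variables do not carry over. Pictures are saved under pics/ and viewed, at most 10 in all, crops included, and the job is handed in when it is done.

Besides the shell and the picture viewer there is one more tool, called after "Emit:" in YAML: its name, and indented under it one key for each argument. move_arm: Moves the arm, as the interface text tells. Its arguments: {"type":"object","properties":{"commands":{"type":"array","items":{"type":"array","items":{"type":"array","items":{"type":"number"}}}},"claw":{"type":"number"},"squeeze":{"type":"number"}},"required":["commands"]}

```bash
mkdir -p pics; cat > h.py <<'E'
from rig import *
import numpy as np, cv2
from scipy.spatial.transform import Rotation as R
def snap(n,f,crop=None,s=1):
    c=camera(n); im=c["pixels"]; np.savez('/tmp/'+n+'.npz',**c)
    if crop: x0,y0,x1,y1=crop; im=im[y0:y1,x0:x1]
    cv2.imwrite('pics/'+f,cv2.resize(im,None,fx=s,fy=s,interpolation=cv2.INTER_CUBIC)); return c
def load(n): return dict(np.load('/tmp/'+n+'.npz'))
def px2w(c,u,v,d=None):
    K=c["camera_matrix"]; u0,v0=int(round(u)),int(round(v))
    if d is None:
        p=c["range_z"][v0-1:v0+2,u0-1:u0+2]; d=np.median(p[p>0])
    pc=np.array([(u-K[0,2])/K[0,0]*d,-(v-K[1,2])/K[1,1]*d,-d,1])
    return (np.linalg.inv(c["extrinsics"])@pc)[:3]
E
python3 - <<'E'
from h import *
a=snap("top","top0.png"); b=snap("side","side0.png")
for c in(a,b): print(c["camera_matrix"].round(1).tolist(),np.linalg.inv(c["extrinsics"]).round(3).tolist(), [k for k in c])
print(get_obs())
E
```

```text
[[385.1, 0.0, 322.0], [0.0, 385.1, 201.1], [0.0, 0.0, 1.0]] [[-0.003, 0.997, -0.074, 0.501], [-1.0, -0.005, -0.021, -0.012], [-0.021, 0.074, 0.997, 0.726], [0.0, 0.0, 0.0, 1.0]] ['pixels', 'range_z', 'camera_matrix', 'extrinsics']
[[429.0, 0.0, 319.2], [0.0, 429.0, 205.5], [0.0, 0.0, 1.0]] [[-0.763, 0.306, -0.569, 0.197], [-0.646, -0.386, 0.659, 0.43], [-0.018, 0.87, 0.493, 0.408], [0.0, 0.0, 0.0, 1.0]] ['pixels', 'range_z', 'camera_matrix', 'extrinsics']
{'time': 0.1, 'q': array([-1.45954046e+00,  5.28379682e-01,  1.43374523e+00, -2.50399541e-05,
        1.18140563e+00, -1.78495392e-01]), 'joint_velocities': array([ 8.97697282e-04, -2.04328570e-03, -1.49299301e-03,  7.11127225e-04,
        8.04108163e-05,  9.31059141e-05]), 'joint_torque': array([ 2.80518807e-04, -4.40984344e+01, -1.77150142e+01,  6.35021925e-02,
        5.33564086e-02, -3.92735990e-05]), 'position': array([ 0.1785657 , -0.59863693,  0.40387437]), 'tool_rot': array([ 9.89522716e-01,  1.44374011e-01,  2.09980132e-05, -9.68787680e-04]), 'ft_force': array([-0.34954523, -0.36595719, -0.35029974]), 'moment': array([ 0.00070168, -0.02478519,  0.05930363]), 'grip_force': 0.0, 'grip_width': 0.08667643746903905}
```

View pics/top0.png

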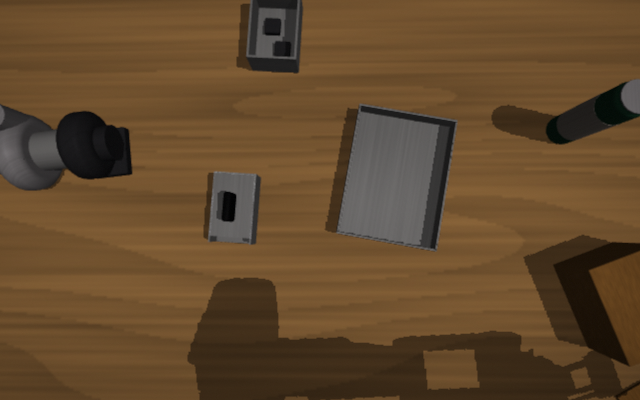

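View pics/side0.png

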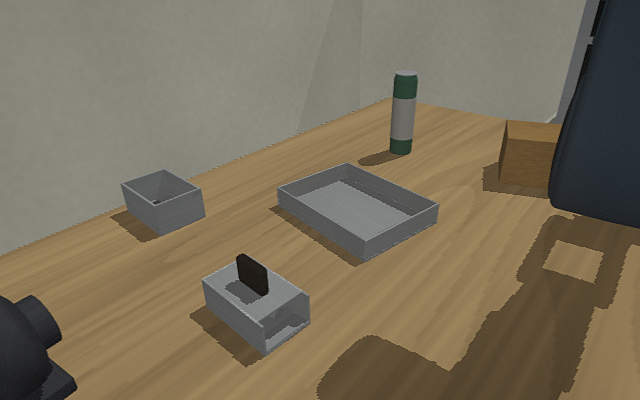

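The top view shows the scoop at about (235,207), its black handle at (229,206) and its mouth facing down-image towards the robot. The tray is centred at (397,178), with its corners near (360,107), (456,121), (436,249) and (337,233). In the side view the handle is at (253,275), the mouth at (289,322) and the tray at (357,210).

```bash
python3 - <<'E'
from h import *
t=load("top"); s=load("side")
# handle points: dark pixels, world cloud
def cloud(c):
    K=c["camera_matrix"]; v,u=np.mgrid[:400,:640]; d=c["range_z"]; m=d>0
    u,v,d2=u[m],v[m],d[m]
    pc=np.stack([(u-K[0,2])/K[0,0]*d2,-(v-K[1,2])/K[1,1]*d2,-d2,np.ones_like(d2)])
    return (np.linalg.inv(c["extrinsics"])@pc)[:3].T, c["pixels"][m].mean(1),np.stack([u,v],1)
for n,c in(("top",t),("side",s)):
    P,g,uv=cloud(c)
    box=(P[:,0]>.38)&(P[:,0]<.6)&(P[:,1]>.05)&(P[:,1]<.25)
    print(n,"bench z",np.median(P[(abs(P[:,0]-.5)<.2)&(P[:,2]<.01)][:,2]))
    for nm,m in (("handletop",box&(P[:,2]>.08)),("handle",box&(P[:,2]>.058)),("hood",box&(P[:,2]>.042)&(P[:,2]<.053))):
        Q=P[m]; 
        if len(Q)<5: print(nm,len(Q)); continue
        r=cv2.minAreaRect(Q[:,:2].astype(np.float32)); print(nm,len(Q),Q.mean(0).round(4),np.percentile(Q[:,2],[5,50,95]).round(4),np.round(r[0],4),np.round(r[1],4),round(r[2],1))
    tb=(P[:,0]>.3)&(P[:,0]<.75)&(P[:,1]>-.34)&(P[:,1]<.02)
    for lo,hi in((.033,.05),(.012,.05),(.002,.008)):
        Q=P[tb&(P[:,2]>lo)&(P[:,2]<hi)]; r=cv2.minAreaRect(Q[:,:2].astype(np.float32)); print("tray",lo,len(Q),np.round(r[0],4),np.round(r[1],4),round(r[2],1))
# two-view triangulation of handle top
def proj(c): return c["camera_matrix"]@np.diag([1,-1,-1])@c["extrinsics"][:3]
E
```

```text
top bench z -5.644352140821152e-05
handletop 253 [0.5404 0.1621 0.0866] [0.0825 0.087  0.0893] [0.5407 0.1629] [0.0141 0.0494] 85.4
handle 351 [0.5402 0.1605 0.0818] [0.0622 0.0861 0.089 ] [0.5407 0.1628] [0.0145 0.0494] 85.6
hood 2353 [0.5436 0.1613 0.0477] [0.0458 0.0477 0.0496] [0.5402 0.1633] [0.0771 0.1228] 86.2
tray 0.033 1228 [ 0.5967 -0.1316] [0.1805 0.2404] 79.5
tray 0.012 1973 [ 0.5967 -0.1316] [0.1805 0.2404] 79.5
tray 0.002 11385 [ 0.5244 -0.16  ] [0.4497 0.3586] 0.2
side bench z 0.0006838539181294179
handletop 383 [0.5377 0.1654 0.0864] [0.0811 0.0874 0.089 ] [0.5401 0.1633] [0.0141 0.0491] 86.2
handle 786 [0.5354 0.1668 0.0776] [0.0606 0.0796 0.0889] [0.5397 0.1636] [0.0144 0.0501] 86.5
hood 2857 [0.5325 0.1715 0.0482] [0.0457 0.0485 0.0495] [0.5401 0.1625] [0.0781 0.1244] 85.9
tray 0.033 1569 [ 0.5962 -0.1316] [0.1829 0.2417] 79.7
tray 0.012 4562 [ 0.5958 -0.1315] [0.1829 0.2426] 79.7
tray 0.002 4869 [ 0.5219 -0.1601] [0.3589 0.4434] 89.9
```

```bash
python3 - <<'E'
from h import *
a=load("top")["pixels"][150:260,185:285]; b=load("side")["pixels"][240:365,190:320]
a=cv2.resize(a,(400,440),interpolation=2); b=cv2.resize(b,(390,375),interpolation=2)
o=np.zeros((440,790,3),np.uint8); o[:,:400]=a; o[:375,400:]=b; cv2.imwrite("pics/crop.png",o)
E
```

```text
(no output)
```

View pics/crop.png

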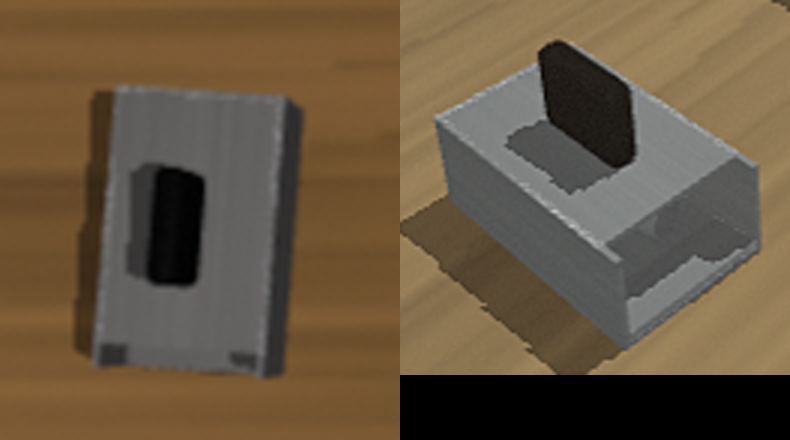

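Both views agree: the handle centre is at about (0.540, 0.163), its top at z≈0.088, and the scoop's yaw is about -4°. The tray is at (0.596, -0.1315) with yaw -10.5°. I'll go above the handle now.

Emit:
move_arm:
  commands:
    - [[14.1, -15.7, 2.6, 0, 0, -2.78], [14.1, -15.7, 2.6, 0, 0, -2.78], [14.1, -15.7, 2.6, 0, 0, -2.78], [14.1, -15.7, 2.6, 0, 0, -2.78], [14.1, -15.7, 2.6, 0, 0, -2.78], [14.1, -15.7, 2.6, 0, 0, -2.78], [14.1, -15.7, 2.6, 0, 0, -2.78], [14.1, -15.7, 2.6, 0, 0, -2.78], [14.1, -15.7, 2.6, 0, 0, -2.78], [14.1, -15.7, 2.6, 0, 0, -2.78], [14.1, -15.7, 2.6, 0, 0, -2.78], [14.1, -15.7, 2.6, 0, 0, -2.78]]
  claw: -1

```text
time: 1.6
position: [0.4977, 0.076, 0.3126]
tool_rot: [0.293, 0.956, -0.0, 0.0]
ft_force: [0.5, -0.3, 0.1]
grip_width: 0.0866
grip_force: 0.0
```

```bash
cat >> h.py <<'E'
def go(p,yaw,tilt=0,ob=None):
    """units+rotvec from present pose to TCP p, tool x at yaw, after tool-down; prints"""
    o=ob or get_obs(); R0=R.from_quat(o["tool_rot"])
    # scoop frame yaw s=yaw-pi ; tilt mouth down = rotation about scoop y by -tilt
    s=yaw-np.pi
    Rt=R.from_euler('z',s)*R.from_euler('y',-tilt)*R.from_euler('z',np.pi)*R.from_euler('x',np.pi)
    return np.r_[R0.inv().apply(np.array(p)-o["position"])/.04,(R0.inv()*Rt).as_rotvec()]
def log():
    o=get_obs(); open('/tmp/log.txt','a').write(repr([list(map(float,o["q"])),list(map(float,o["position"])),list(map(float,o["tool_rot"]))])+"\n")
    print("t",o["time"],"q",o["q"].round(3),"p",o["position"].round(4),"yaw",np.degrees(np.arctan2(*R.from_quat(o["tool_rot"]).as_matrix()[[1,0],0])).round(2),"F",o["ft_force"].round(2),"w",round(float(o["grip_width"]),4),o["grip_force"])
    return o
E
python3 - <<'E'
from h import *
log(); print(go([.5405,.163,.30],np.radians(176)).round(3))
E
```

```text
t 1.6 q [-0.071  0.507  1.823 -0.     0.812 -1.046] p [0.4977 0.076  0.3126] yaw 145.9 F [ 0.53 -0.33  0.09] w 0.0866 0.0
[ 0.333  2.401  0.315 -0.     0.    -0.525]
```

Emit:
move_arm:
  commands:
    - [[0.0, 0, 0, 0, 0, 0], [0, 0, 0, 0, 0, 0]]

```text
time: 1.85
position: [0.4965, 0.0741, 0.3126]
tool_rot: [0.296, 0.955, -0.0, -0.001]
ft_force: [-0.1, 0.2, 0.0]
grip_width: 0.087
grip_force: 0.0
```

```bash
python3 - <<'E'
from h import *
log(); print(go([.5405,.163,.30],np.radians(176)).round(3))
E
```

```text
t 1.85 q [-7.500e-02  5.060e-01  1.826e+00 -1.000e-03  8.120e-01 -1.044e+00] p [0.4965 0.0741 0.3126] yaw 145.54 F [-0.13  0.22  0.05] w 0.087 0.0
[ 3.510e-01  2.456e+00  3.140e-01 -1.000e-03 -1.000e-03 -5.320e-01]
```

Emit:
move_arm:
  commands:
    - [[0.35, 2.46, 0.31, 0, 0, -0.532], [0.35, 2.46, 0.31, 0, 0, -0.532], [0.35, 2.46, 0.31, 0, 0, -0.532], [0.35, 2.46, 0.31, 0, 0, -0.532], [0.35, 2.46, 0.31, 0, 0, -0.532]]

```text
time: 2.48
position: [0.5409, 0.1614, 0.3008]
tool_rot: [0.037, 0.999, -0.0, -0.0]
ft_force: [-1.0, -0.1, -0.3]
grip_width: 0.0872
grip_force: 0.0
```

```bash
python3 - <<'E'
from h import *
log(); print(go([.5405,.163,.236],np.radians(176)).round(3))
snap("side","s1.png",(170,100,430,360),2.2)
E
```

```text
t 2.475 q [ 0.092  0.589  1.679 -0.     0.874 -1.404] p [0.5409 0.1614 0.3008] yaw 175.72 F [-1.04 -0.14 -0.28] w 0.0872 0.0
[ 1.300e-02  3.900e-02  1.619e+00 -0.000e+00 -1.000e-03 -5.000e-03]
```

View pics/s1.png

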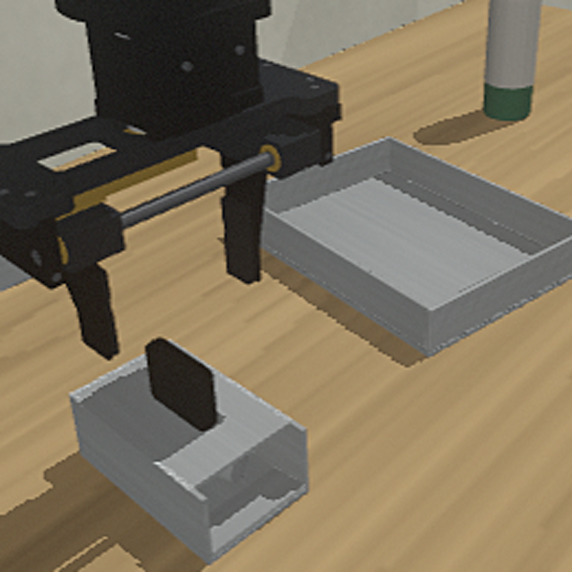

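The open fingers, at about (95,330) and (243,260) in the crop, straddle the handle at (180,385), and the wide side of the gripper body lies along the closing axis. I'll go down and grip.

Emit:
move_arm:
  commands:
    - [[0, 0.04, 0.8, 0, 0, 0], [0, 0.04, 1.6, 0, 0, 0], [0, 0.04, 1.6, 0, 0, 0], [0, 0.04, 1.6, 0, 0, 0]]

```text
time: 3.02
position: [0.5417, 0.1642, 0.2375]
tool_rot: [0.036, 0.999, 0.0, 0.001]
ft_force: [0.2, -0.1, -0.4]
grip_width: 0.0872
grip_force: 0.0
```

Emit:
move_arm:
  commands:
    - [[0, 0, 0, 0, 0, 0], [0, 0, 0, 0, 0, 0], [0, 0, 0, 0, 0, 0], [0, 0, 0, 0, 0, 0], [0, 0, 0, 0, 0, 0], [0, 0, 0, 0, 0, 0], [0, 0, 0, 0, 0, 0], [0, 0, 0, 0, 0, 0]]
  claw: 1
  squeeze: 60

```text
time: 4.03
position: [0.5413, 0.1644, 0.2367]
tool_rot: [0.035, 0.999, -0.0, -0.0]
ft_force: [-1.1, -7.9, 6.0]
grip_width: 0.0151
grip_force: 3.9
```

```bash
python3 - <<'E'
from h import *
log()
# fit planar arm: wrist offset; UR/xArm-like. r along plane q1, with lateral offset
L=[eval(l) for l in open('/tmp/log.txt')]; L.append([[-1.45954046,.528379682,1.43374523,0,1.18140563,-.178495392],[.1785657,-.59863693,.40387437],[.989522716,.144374011,0,0]])
rz=[]; 
for q,p,_ in L:
    c,s=np.cos(q[0]),np.sin(q[0]); rz.append([c*p[0]+s*p[1],-s*p[0]+c*p[1],p[2]]); print(np.round(q,3),np.round(rz[-1],4))
E
```

```text
t 4.025 q [ 9.700e-02  6.930e-01  1.711e+00 -1.000e-03  7.380e-01 -1.403e+00] p [0.5413 0.1644 0.2367] yaw 176.04 F [-1.08 -7.88  5.99] w 0.0151 3.926326185464859
[-0.071  0.507  1.823 -0.     0.812 -1.046] [0.4911 0.111  0.3126]
[-7.500e-02  5.060e-01  1.826e+00 -1.000e-03  8.120e-01 -1.044e+00] [0.4896 0.111  0.3126]
[ 0.092  0.589  1.679 -0.     0.874 -1.404] [0.5535 0.111  0.3008]
[ 9.700e-02  6.930e-01  1.711e+00 -1.000e-03  7.380e-01 -1.403e+00] [0.5547 0.1109 0.2367]
[-1.46   0.528  1.434  0.     1.181 -0.178] [0.6148 0.111  0.4039]
```

Emit:
move_arm:
  commands:
    - [[0, 0, 0, 0, 0, 0], [0, 0, 0, 0, 0, 0], [0, 0, 0, 0, 0, 0], [0, 0, 0, 0, 0, 0]]

```text
time: 4.53
position: [0.5412, 0.1644, 0.2366]
tool_rot: [0.035, 0.999, -0.0, -0.0]
ft_force: [-1.0, -1.5, 0.8]
grip_width: 0.0135
grip_force: 60.0
```

```bash
python3 - <<'E'
from h import *
from scipy.optimize import least_squares
log()
L=[eval(l) for l in open('/tmp/log.txt')]; L.append([[-1.45954046,.528379682,1.43374523,0,1.18140563,-.178495392],[.1785657,-.59863693,.40387437],0])
q=np.array([l[0] for l in L]); p=np.array([l[1] for l in L]); r=np.cos(q[:,0])*p[:,0]+np.sin(q[:,0])*p[:,1]; z=p[:,2]
A,B=q[:,1],q[:,1]+q[:,2]
for full in(0,1):
    f=lambda v:np.r_[v[0]*np.sin(A)+v[1]*np.sin(B)+full*v[4]*np.cos(B)+v[2]-r, v[0]*np.cos(A)+v[1]*np.cos(B)-full*v[4]*np.sin(B)+v[3]-z]
    s=least_squares(f,[.4,.4,.0,.1,0]); print(full,s.x.round(4),np.abs(s.fun).max().round(5))
E
```

```text
t 4.525 q [ 0.097  0.693  1.711 -0.     0.738 -1.403] p [0.5412 0.1644 0.2366] yaw 176.0 F [-1.04 -1.49  0.82] w 0.0135 59.99545658938587
0 [ 0.4819  0.39   -0.0141  0.1527  0.    ] 0.02547
1 [ 5.881e-01  3.915e-01 -2.000e-04  1.505e-01  1.138e-01] 0.00011
```

```bash
cat > k.py <<'E'
import numpy as np
a,b,e=.5881,.3915,.1138
def ik(r,z,th,c=.10):   # grasp point r,z in arm plane, outward tilt th
    d1=.1505+c; l=.164+c
    x=r-l*np.sin(th); y=z+l*np.cos(th)-d1
    f=np.hypot(b,e); g=np.arctan2(e,b)   # forearm vec: b(sinB,cosB)+e(cosB,-sinB) = f(sin(B+g),cos(B+g))
    D=np.hypot(x,y); cq=(D*D-a*a-f*f)/(2*a*f)
    if abs(cq)>1: return None
    k=np.arccos(cq); q3=k-g
    q2=np.arctan2(x,y)-np.arctan2(f*np.sin(k),a+f*np.cos(k))
    return q2,q3,np.pi-th-q2-q3
E
python3 - <<'E'
from k import *
print(ik(.5547,.0726,0))
for c in(.08,.12):
  for z in(.16,.22,.30):
    for th in(55,65,75):
        print(c,z,th,[ (r,np.round(ik(r,z,np.radians(th),c),2).tolist()) if ik(r,z,np.radians(th),c) else None for r in(.5,.58,.66,.72)])
E
```

```text
(np.float64(0.6930558232872995), np.float64(1.711207776406573), np.float64(0.7373290538959207))
0.08 0.16 55 [(0.5, [0.63, 2.34, -0.79]), (0.58, [0.63, 2.15, -0.59]), (0.66, [0.66, 1.95, -0.43]), (0.72, [0.7, 1.8, -0.32])]
0.08 0.16 65 [(0.5, [0.78, 2.42, -1.19]), (0.58, [0.73, 2.21, -0.93]), (0.66, [0.73, 2.01, -0.74]), (0.72, [0.75, 1.87, -0.61])]
0.08 0.16 75 [(0.5, [0.96, 2.46, -1.59]), (0.58, [0.85, 2.25, -1.27]), (0.66, [0.82, 2.05, -1.04]), (0.72, [0.83, 1.9, -0.9])]
0.08 0.22 55 [(0.5, [0.43, 2.29, -0.55]), (0.58, [0.48, 2.11, -0.4]), (0.66, [0.54, 1.92, -0.28]), (0.72, [0.59, 1.78, -0.18])]
0.08 0.22 65 [(0.5, [0.56, 2.38, -0.93]), (0.58, [0.56, 2.18, -0.74]), (0.66, [0.6, 1.99, -0.58]), (0.72, [0.64, 1.85, -0.48])]
0.08 0.22 75 [(0.5, [0.72, 2.45, -1.34]), (0.58, [0.67, 2.24, -1.08]), (0.66, [0.68, 2.04, -0.89]), (0.72, [0.71, 1.9, -0.77])]
0.08 0.3 55 [(0.5, [0.21, 2.2, -0.22]), (0.58, [0.3, 2.03, -0.15]), (0.66, [0.39, 1.85, -0.06]), (0.72, [0.46, 1.71, 0.0])]
0.08 0.3 65 [(0.5, [0.29, 2.29, -0.57]), (0.58, [0.36, 2.12, -0.47]), (0.66, [0.44, 1.94, -0.37]), (0.72, [0.5, 1
[... 580 characters left out ...]
, -0.52]), (0.66, [0.55, 2.01, -0.38]), (0.72, [0.59, 1.87, -0.28])]
0.12 0.22 65 [(0.5, [0.68, 2.5, -1.17]), (0.58, [0.63, 2.29, -0.91]), (0.66, [0.63, 2.09, -0.72]), (0.72, [0.66, 1.95, -0.6])]
0.12 0.22 75 [(0.5, [0.95, 2.58, -1.69]), (0.58, [0.79, 2.35, -1.3]), (0.66, [0.75, 2.15, -1.06]), (0.72, [0.75, 2.0, -0.92])]
0.12 0.3 55 [(0.5, [0.21, 2.29, -0.32]), (0.58, [0.3, 2.12, -0.24]), (0.66, [0.39, 1.94, -0.15]), (0.72, [0.45, 1.81, -0.08])]
0.12 0.3 65 [(0.5, [0.34, 2.4, -0.74]), (0.58, [0.39, 2.22, -0.6]), (0.66, [0.45, 2.04, -0.48]), (0.72, [0.5, 1.9, -0.4])]
0.12 0.3 75 [(0.5, [0.54, 2.51, -1.22]), (0.58, [0.52, 2.31, -0.99]), (0.66, [0.55, 2.11, -0.83]), (0.72, [0.58, 1.97, -0.72])]
```

```bash
python3 - <<'E'
from k import *
for c in(.08,.12):
  for z in(.16,.20):
    for th in(-30,-55,-65,-75):
        print(c,z,th,[ (r,np.round(ik(r,z,np.radians(th),c),2).tolist()) if ik(r,z,np.radians(th),c) else None for r in(.5,.55,.6)])
E
```

```text
0.08 0.16 -30 [(0.5, [0.67, 1.51, 1.48]), (0.55, [0.73, 1.37, 1.56]), (0.6, [0.79, 1.23, 1.65])]
0.08 0.16 -55 [(0.5, [0.85, 1.32, 1.92]), (0.55, [0.91, 1.17, 2.02]), (0.6, [0.97, 1.01, 2.12])]
0.08 0.16 -65 [(0.5, [0.93, 1.27, 2.08]), (0.55, [0.98, 1.11, 2.18]), (0.6, [1.05, 0.94, 2.29])]
0.08 0.16 -75 [(0.5, [0.99, 1.23, 2.23]), (0.55, [1.05, 1.07, 2.33]), (0.6, [1.11, 0.89, 2.45])]
0.08 0.2 -30 [(0.5, [0.62, 1.48, 1.56]), (0.55, [0.68, 1.35, 1.64]), (0.6, [0.75, 1.2, 1.72])]
0.08 0.2 -55 [(0.5, [0.8, 1.31, 1.99]), (0.55, [0.86, 1.16, 2.08]), (0.6, [0.93, 0.99, 2.18])]
0.08 0.2 -65 [(0.5, [0.87, 1.26, 2.14]), (0.55, [0.93, 1.1, 2.24]), (0.6, [1.0, 0.93, 2.34])]
0.08 0.2 -75 [(0.5, [0.94, 1.22, 2.28]), (0.55, [1.0, 1.06, 2.39]), (0.6, [1.07, 0.89, 2.5])]
0.12 0.16 -30 [(0.5, [0.7, 1.46, 1.5]), (0.55, [0.76, 1.32, 1.58]), (0.6, [0.82, 1.17, 1.67])]
0.12 0.16 -55 [(0.5, [0.91, 1.23, 1.96]), (0.55, [0.97, 1.07, 2.06]), (0.6, [1.04, 0.89, 2.17])]
0.12 0.16 -65 [(0.5, [1.0, 1.16, 2.12]), (0.55, [1.05, 0.99, 2.23]), (0.6, [1.13, 0.8, 2.35])]
0.12 0.16 -75 [(0.5, [1.08, 1.1, 2.27]), (0.55, [1.13, 0.93, 2.39]), (0.6, [1.21, 0.73, 2.51])]
0.12 0.2 -30 [(0.5, [0.65, 1.43, 1.58]), (0.55, [0.71, 1.29, 1.66]), (0.6, [0.78, 1.14, 1.74])]
0.12 0.2 -55 [(0.5, [0.86, 1.22, 2.02]), (0.55, [0.93, 1.06, 2.12]), (0.6, [1.0, 0.88, 2.22])]
0.12 0.2 -65 [(0.5, [0.94, 1.15, 2.18]), (0.55, [1.01, 0.99, 2.28]), (0.6, [1.08, 0.8, 2.4])]
0.12 0.2 -75 [(0.5, [1.02, 1.1, 2.32]), (0.55, [1.09, 0.93, 2.43]), (0.6, [1.16, 0.73, 2.56])]
```

Emit:
move_arm:
  commands:
    - [[0, 0, -0.2, 0, 0, 0], [0, 0, -0.6, 0, 0, 0], [0, 0, -1.1, 0, 0.04, 0], [0, 0, -1.6, 0, 0.08, 0], [0, 0, -2.1, 0, 0.12, 0], [0, 0, -2.4, 0, 0.15, 0], [0, 0, -2.6, 0, 0.15, 0], [0, 0, -2.6, 0, 0.15, 0]]

```text
time: 5.52
position: [0.5413, 0.1648, 0.3415]
tool_rot: [0.035, 0.997, 0.003, -0.074]
ft_force: [-0.3, 1.1, -4.8]
grip_width: 0.0136
grip_force: 60.0
```

```bash
cat >> h.py <<'E'
def tcp(M,myaw,th):
    """TCP for floor edge M, mouth heading myaw, mouth-down tilt th"""
    c,s=np.cos(th),np.sin(th); h=-(.063*c-.0726*s)+.164*s; v=.063*s+.0726*c+.164*c
    return np.array([M[0]+h*np.cos(myaw),M[1]+h*np.sin(myaw),M[2]+v])
E
python3 - <<'E'
from h import *
o=log(); fz=[]
for i in range(3): camera("top") ; fz.append(get_obs()["ft_force"][2])
print("fz",np.mean(fz))
snap("side","s2.png",(150,60,450,360),2)
p0=o["position"]; y0=np.radians(176); y1=np.radians(-20)
p1=tcp([.568,-.121,.085],y1,-.15); print(p1)
for i,f in enumerate(np.linspace(0,.5,12)): pass
for f in (.25,.5): print(f,go(p0+(p1-p0)*f,y0+(y1-y0)*f,-.15,o).round(3))
E
```

```text
t 5.525 q [ 0.093  0.552  1.603  0.027  1.132 -1.422] p [0.5413 0.1648 0.3415] yaw 176.02 F [-0.27  1.13 -4.8 ] w 0.0136 59.99500463716686
fz -5.112728595526455
[ 0.47623935 -0.08760186  0.30952863]
0.25 [ 0.264 -1.602  0.24  -0.126  0.002  0.846]
0.5 [ 5.280e-01 -3.204e+00  4.810e-01 -2.530e-01  1.000e-03  1.692e+00]
```

View pics/s2.png

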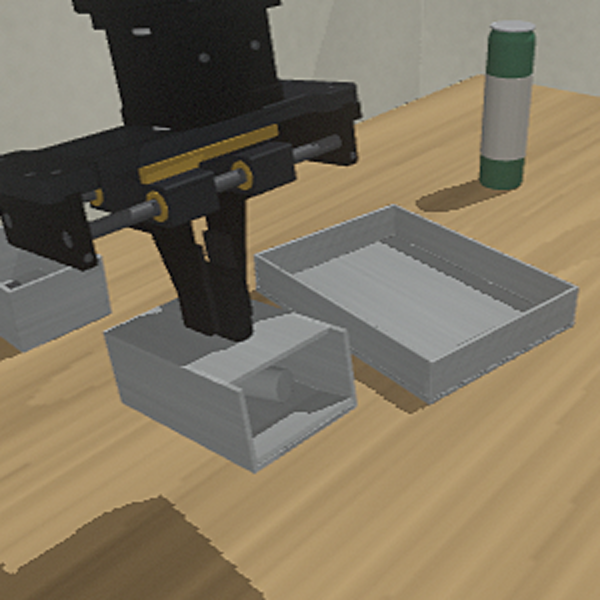

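The scoop is held with its mouth slightly up, and a pin end is visible inside at (270,385) of the crop. The loaded weight is 5.1 N. I'll carry it while turning, in two halves.

Emit:
move_arm:
  commands:
    - [[0.016, -0.1, 0.015, -0.008, 0, 0.05], [0.05, -0.32, 0.05, -0.025, 0, 0.17], [0.1, -0.64, 0.1, -0.05, 0, 0.34], [0.16, -0.96, 0.14, -0.076, 0, 0.51], [0.21, -1.28, 0.19, -0.1, 0, 0.68], [0.26, -1.6, 0.24, -0.127, 0, 0.85], [0.32, -1.92, 0.29, -0.152, 0, 1.02], [0.37, -2.24, 0.34, -0.177, 0, 1.18], [0.42, -2.56, 0.38, -0.2, 0, 1.35], [0.475, -2.88, 0.43, -0.228, 0, 1.52], [0.51, -3.1, 0.47, -0.245, 0, 1.64], [0.53, -3.2, 0.48, -0.253, 0, 1.69]]

```text
time: 7.22
position: [0.5082, 0.038, 0.3243]
tool_rot: [0.775, 0.627, 0.057, -0.048]
ft_force: [-0.2, 0.8, -5.2]
grip_width: 0.0135
grip_force: 60.0
```

```bash
python3 - <<'E'
from h import *
o=log()
y1=np.radians(-20)
p1=tcp([.568,-.121,.085],y1,-.15)
print(go(p1,y1,-.15,o).round(3))
E
```

```text
t 7.225 q [-0.182  0.491  1.81   0.198  0.848 -0.103] p [0.5082 0.038  0.3243] yaw 77.92 F [-0.16  0.78 -5.22] w 0.0135 59.994429806247354
[-3.257 -0.126 -0.112 -0.256  0.004  1.69 ]
```

Emit:
move_arm:
  commands:
    - [[-0.1, -0.004, -0.003, -0.008, 0, 0.05], [-0.33, -0.013, -0.011, -0.025, 0, 0.17], [-0.65, -0.025, -0.022, -0.05, 0, 0.34], [-0.98, -0.04, -0.034, -0.076, 0, 0.51], [-1.3, -0.05, -0.045, -0.1, 0, 0.68], [-1.63, -0.06, -0.056, -0.128, 0, 0.85], [-1.95, -0.075, -0.067, -0.153, 0, 1.02], [-2.28, -0.09, -0.078, -0.178, 0, 1.18], [-2.6, -0.1, -0.09, -0.204, 0, 1.35], [-2.93, -0.11, -0.1, -0.23, 0, 1.52], [-3.15, -0.12, -0.108, -0.247, 0, 1.64], [-3.26, -0.126, -0.11, -0.256, 0, 1.69]]

```text
time: 8.72
position: [0.4766, -0.0876, 0.3095]
tool_rot: [0.982, -0.173, 0.072, 0.014]
ft_force: [-0.4, 0.2, -6.0]
grip_width: 0.0134
grip_force: 60.0
```

```bash
python3 - <<'E'
from h import *
o=log()
y1=np.radians(-20)
for th in np.radians([0,15,30,45,60,75,80]): print(round(np.degrees(th)),go(tcp([.568,-.121,.08],y1,th),y1,th,o).round(3).tolist())
E
```

```text
t 8.725 q [-0.415  0.478  1.915  0.014  0.601  1.494] p [ 0.4766 -0.0876  0.3095] yaw -19.98 F [-0.35  0.17 -6.01] w 0.0134 59.99418133869767
0 [0.876, 0.003, -0.051, 0.002, -0.147, 0.0]
15 [2.473, 0.004, -0.022, 0.002, -0.409, -0.0]
30 [4.009, 0.003, 0.418, 0.002, -0.671, -0.0]
45 [5.379, 0.002, 1.242, 0.002, -0.933, -0.001]
60 [6.488, 0.0, 2.392, 0.002, -1.194, -0.001]
75 [7.262, -0.002, 3.79, 0.002, -1.456, -0.001]
80 [7.436, -0.003, 4.294, 0.002, -1.543, -0.001]
```

Emit:
move_arm:
  commands:
    - [[0.4, 0, -0.03, 0, -0.07, 0], [0.88, 0, -0.05, 0, -0.147, 0], [1.4, 0, -0.05, 0, -0.235, 0], [1.94, 0, -0.04, 0, -0.322, 0], [2.47, 0, -0.02, 0, -0.41, 0], [2.99, 0, 0.11, 0, -0.496, 0], [3.5, 0, 0.25, 0, -0.583, 0], [4.01, 0, 0.42, 0, -0.67, 0], [4.71, 0, 0.82, 0, -0.8, 0], [5.38, 0, 1.24, 0, -0.933, 0], [5.95, 0, 1.8, 0, -1.063, 0], [6.49, 0, 2.39, 0, -1.194, 0]]

```text
time: 10.22
position: [0.7329, -0.1798, 0.2525]
tool_rot: [0.854, -0.15, -0.492, -0.085]
ft_force: [-0.2, 0.1, -3.3]
grip_width: 0.0134
grip_force: 60.0
```

```bash
python3 - <<'E'
from h import *
o=log()
y1=np.radians(-20)
for th in np.radians([68,75,80]): print(round(np.degrees(th)),go(tcp([.568,-.121,.085],y1,th),y1,th,o).round(3).tolist())
E
```

```text
t 10.225 q [-0.383  1.084  0.816 -0.043  2.285  1.526] p [ 0.7329 -0.1798  0.2525] yaw -20.02 F [-0.19  0.11 -3.33] w 0.0134 59.99444279819727
68 [0.702, 0.029, -0.192, 0.003, -0.142, -0.0]
75 [1.448, 0.029, -0.235, 0.003, -0.264, -0.001]
80 [1.982, 0.028, -0.209, 0.003, -0.351, -0.001]
```

Emit:
move_arm:
  commands:
    - [[0.35, 0, -0.1, 0, -0.07, 0], [0.7, 0, -0.19, 0, -0.142, 0], [1.1, 0, -0.22, 0, -0.2, 0], [1.45, 0, -0.23, 0, -0.264, 0], [1.7, 0, -0.22, 0, -0.305, 0], [1.7, 0, -0.22, 0, -0.305, 0], [1.7, 0, -0.22, 0, -0.305, 0], [1.7, 0, -0.22, 0, -0.305, 0]]

```text
time: 11.22
position: [0.7711, -0.1936, 0.2006]
tool_rot: [0.77, -0.135, -0.615, -0.107]
ft_force: [-0.0, 0.4, -2.4]
grip_width: 0.0135
grip_force: 60.0
```

```bash
python3 - <<'E'
from h import *
o=log(); fz=[]
for i in range(4): camera("top") ; fz.append(get_obs()["ft_force"][2])
print("fz",np.round(fz,2),np.mean(fz))
a=snap("top","x.png")["pixels"][80:280,230:480]; b=snap("side","y.png")["pixels"][60:360,180:480]
o2=np.zeros((600,800,3),np.uint8); o2[:320,:400]=cv2.resize(a,(400,320)); o2[:400,400:]=cv2.resize(b,(400,400)); cv2.imwrite("pics/tip.png",o2[:400])
y1=np.radians(-20)
for th in np.radians([60,45,30,15,0]): print(round(np.degrees(th)),go(tcp([.568,-.121,.12+.05*np.cos(th)],y1,th),y1,th,o).round(3).tolist())
E
```

```text
t 11.225 q [-0.381  1.276  0.573 -0.071  2.639  1.503] p [ 0.7711 -0.1936  0.2006] yaw -20.37 F [-0.04  0.43 -2.39] w 0.0135 59.99444078654051
fz [-3.32 -2.28 -3.09 -2.62] -2.82723083421823
60 [-3.092, 0.034, 0.381, 0.003, 0.3, -0.001]
45 [-4.575, 0.033, 1.343, 0.004, 0.562, -0.0]
30 [-5.694, 0.031, 2.601, 0.004, 0.824, -0.0]
15 [-6.373, 0.027, 4.072, 0.004, 1.086, 0.0]
0 [-6.564, 0.022, 5.653, 0.004, 1.347, 0.001]
```

View pics/tip.png

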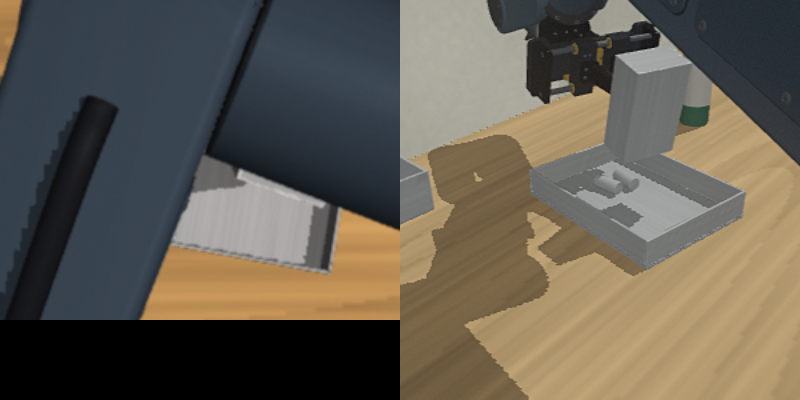

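Both pins lie in the tray, at (607,186) and (626,180) of the picture. I'll bring the scoop back level, well up, and heft it.

Emit:
move_arm:
  commands:
    - [[-0.5, 0, 0, 0, 0.05, 0], [-1.5, 0.01, 0.1, 0, 0.14, 0], [-2.4, 0.02, 0.25, 0, 0.22, 0], [-3.1, 0.03, 0.38, 0, 0.3, 0], [-3.9, 0.03, 0.85, 0, 0.43, 0], [-4.6, 0.03, 1.34, 0, 0.56, 0], [-5.2, 0.03, 1.95, 0, 0.69, 0], [-5.7, 0.03, 2.6, 0, 0.82, 0], [-6.05, 0.03, 3.3, 0, 0.95, 0], [-6.37, 0.03, 4.07, 0, 1.08, 0], [-6.5, 0.02, 4.9, 0, 1.22, 0], [-6.56, 0.02, 5.65, 0, 1.347, 0]]

```text
time: 13.02
position: [0.5072, -0.0987, 0.4066]
tool_rot: [0.985, -0.172, -0.001, 0.001]
ft_force: [0.3, 0.3, -2.2]
grip_width: 0.0138
grip_force: 60.0
```

```bash
python3 - <<'E'
from h import *
o=log()
y1=np.radians(-20)
print(go(tcp([.568,-.121,.20],y1,0),y1,0,o).round(3).tolist())
E
```

```text
t 13.025 q [-0.408  0.38   1.699 -0.002  1.063  1.51 ] p [ 0.5072 -0.0987  0.4066] yaw -19.84 F [ 0.34  0.28 -2.23] w 0.0138 59.99475843273103
[0.043, 0.006, -0.751, 0.002, 0.001, 0.003]
```

Emit:
move_arm:
  commands:
    - [[0, 0, -0.4, 0, 0, 0], [0.04, 0, -0.75, 0, 0, 0], [0.04, 0, -0.75, 0, 0, 0], [0.04, 0, -0.75, 0, 0, 0], [0.04, 0, -0.75, 0, 0, 0], [0.04, 0, -0.75, 0, 0, 0], [0.04, 0, -0.75, 0, 0, 0], [0.04, 0, -0.75, 0, 0, 0], [0.04, 0, -0.75, 0, 0, 0], [0.04, 0, -0.75, 0, 0, 0]]

```text
time: 14.28
position: [0.5109, -0.1001, 0.4361]
tool_rot: [0.985, -0.172, -0.002, 0.001]
ft_force: [0.2, 0.4, -3.2]
grip_width: 0.0136
grip_force: 60.0
```

```bash
python3 - <<'E'
from h import *
o=log(); fz=[]
for i in range(8): c=camera("side") ; fz.append(get_obs()["ft_force"][2])
print("fz",np.round(fz,2),np.mean(fz))
cv2.imwrite("pics/heft.png",cv2.resize(c["pixels"][20:320,180:480],(600,600)))
# route back
y1=np.radians(-20); y2=np.radians(176)
p2=np.array([.541,.1635,.30])
p=o["position"]
for f in(.5,): print(go(p+(p2-p)*f,y1+(y2-y1)*f,0,o).round(3))
E
```

```text
t 14.275 q [-0.408  0.349  1.654 -0.002  1.142  1.51 ] p [ 0.5109 -0.1001  0.4361] yaw -19.84 F [ 0.16  0.4  -3.23] w 0.0136 59.994710655882955
fz [-2.87 -2.86 -3.63 -3.39 -2.99 -3.15 -2.88 -2.79] -3.0682295091730656
[-7.590e-01 -3.230e+00  1.696e+00 -1.000e-03  4.000e-03 -1.708e+00]
```

View pics/heft.png

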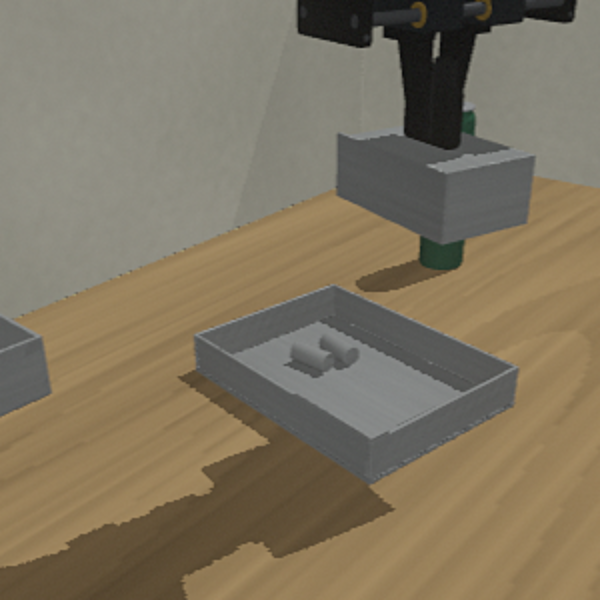

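The heft reads about 3.07 N against 2.94 N for an empty scoop, and both pins are visible in the tray at (311,357) and (338,348). The scoop is empty, so I'll carry it back.

Emit:
move_arm:
  commands:
    - [[-0.04, -0.16, 0.08, 0, 0, -0.085], [-0.11, -0.48, 0.25, 0, 0, -0.256], [-0.19, -0.81, 0.42, 0, 0, -0.427], [-0.26, -1.13, 0.59, 0, 0, -0.6], [-0.34, -1.45, 0.76, 0, 0, -0.77], [-0.42, -1.78, 0.93, 0, 0, -0.94], [-0.49, -2.1, 1.1, 0, 0, -1.11], [-0.57, -2.42, 1.27, 0, 0, -1.28], [-0.65, -2.75, 1.44, 0, 0, -1.45], [-0.7, -3.0, 1.58, 0, 0, -1.59], [-0.75, -3.2, 1.68, 0, 0, -1.69], [-0.76, -3.23, 1.7, 0, 0, -1.71]]

```text
time: 16.18
position: [0.5259, 0.0321, 0.3676]
tool_rot: [0.776, 0.631, -0.002, -0.001]
ft_force: [0.2, -0.7, -2.0]
grip_width: 0.0129
grip_force: 60.0
```

```bash
python3 - <<'E'
from h import *
o=log(); print(go([.541,.1643,.30],np.radians(176),0,o).round(3))
E
```

```text
t 16.175 q [-0.151  0.447  1.716 -0.002  0.982  0.056] p [0.5259 0.0321 0.3676] yaw 78.18 F [ 0.22 -0.72 -2.05] w 0.0129 59.9945078138262
[ 3.314e+00 -3.010e-01  1.686e+00 -4.000e-03 -2.000e-03 -1.707e+00]
```

Emit:
move_arm:
  commands:
    - [[0.17, -0.015, 0.08, 0, 0, -0.085], [0.5, -0.045, 0.25, 0, 0, -0.256], [0.83, -0.075, 0.42, 0, 0, -0.427], [1.16, -0.1, 0.59, 0, 0, -0.6], [1.49, -0.135, 0.76, 0, 0, -0.77], [1.82, -0.165, 0.93, 0, 0, -0.94], [2.15, -0.195, 1.1, 0, 0, -1.11], [2.49, -0.225, 1.27, 0, 0, -1.28], [2.82, -0.255, 1.43, -0.003, -0.002, -1.45], [3.08, -0.28, 1.57, -0.004, -0.002, -1.59], [3.28, -0.3, 1.67, -0.004, -0.002, -1.69], [3.31, -0.3, 1.69, -0.004, -0.002, -1.707]]

```text
time: 17.68
position: [0.5414, 0.1638, 0.2999]
tool_rot: [0.036, 0.999, -0.0, 0.0]
ft_force: [-0.1, 0.7, -2.6]
grip_width: 0.0134
grip_force: 60.0
```

```bash
python3 - <<'E'
from h import *
o=log(); print(go([.541,.1643,.237],np.radians(176),0,o).round(3))
c=snap("side","s6.png",(150,120,400,370),2)
K=c["camera_matrix"]; v,u=np.mgrid[:400,:640]; d=c["range_z"].ravel(); u,v=u.ravel(),v.ravel()
pc=np.stack([(u-K[0,2])/K[0,0]*d,-(v-K[1,2])/K[1,1]*d,-d,np.ones_like(d)])
P=(np.linalg.inv(c["extrinsics"])@pc)[:3].T
G=np.array([.541,.164]); w=P[:,:2]-G; s=np.radians(-4)
x=w@[np.cos(s),np.sin(s)]; y=w@[-np.sin(s),np.cos(s)]
g=c["pixels"].mean(2).ravel()
m=(abs(x)<.06)&(abs(y)<.034)&(P[:,2]>.09)&(P[:,2]<.125)&(d>0)&(abs(y)>.0)&(g>80)
A=np.c_[x[m],y[m],np.ones(m.sum())]; k,*_=np.linalg.lstsq(A,P[m,2],rcond=None); print(m.sum(),"hood slope x,y, height",k)
E
```

```text
t 17.675 q [ 9.600e-02  5.910e-01  1.677e+00 -1.000e-03  8.720e-01 -1.402e+00] p [0.5414 0.1638 0.2999] yaw 175.9 F [-0.08  0.69 -2.63] w 0.0134 59.994262559339404
[ 1.100e-02  1.300e-02  1.574e+00 -0.000e+00  1.000e-03 -2.000e-03]
2169 hood slope x,y, height [ 0.00286831 -0.00314261  0.11195197]
```

View pics/s6.png

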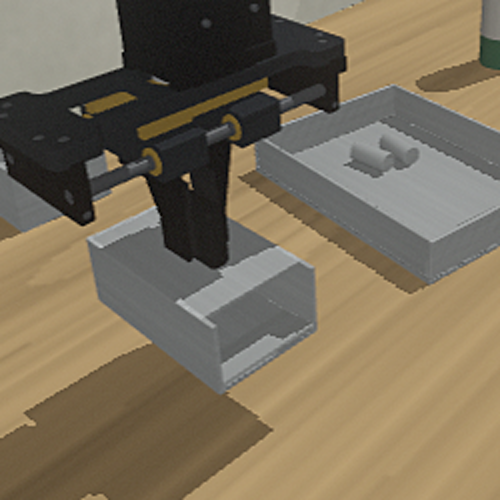

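The scoop is level and its mouth at (265,330) looks empty. I'll lower it slowly.

Emit:
move_arm:
  commands:
    - [[0, 0, 0.3, 0, 0, 0], [0, 0, 0.7, 0, 0, 0], [0.01, 0.01, 1.05, 0, 0, 0], [0.01, 0.01, 1.3, 0, 0, 0], [0.01, 0.01, 1.45, 0, 0, 0], [0.01, 0.01, 1.54, 0, 0, 0], [0.01, 0.01, 1.57, 0, 0, 0], [0.01, 0.01, 1.57, 0, 0, 0], [0.01, 0.01, 1.57, 0, 0, 0]]

```text
time: 18.85
position: [0.541, 0.1641, 0.2376]
tool_rot: [0.035, 0.999, -0.0, 0.001]
ft_force: [-0.4, -0.9, -3.1]
grip_width: 0.0135
grip_force: 60.0
```

```bash
python3 - <<'E'
from h import *
log()
E
```

```text
t 18.85 q [ 9.700e-02  6.910e-01  1.712e+00 -1.000e-03  7.370e-01 -1.403e+00] p [0.541  0.1641 0.2376] yaw 175.94 F [-0.36 -0.87 -3.09] w 0.0135 59.99448758549988
```

Not touching yet, so about 1 mm to go. I'll lower it until contact.

Emit:
move_arm:
  commands:
    - [[0, 0, 0.02, 0, 0, 0], [0, 0, 0.03, 0, 0, 0], [0, 0, 0.035, 0, 0, 0], [0, 0, 0.035, 0, 0, 0]]

```text
time: 19.35
position: [0.5409, 0.164, 0.2365]
tool_rot: [0.035, 0.999, -0.0, 0.001]
ft_force: [-1.5, -1.7, 5.0]
grip_width: 0.0137
grip_force: 60.0
```

Contact, so I'll release and then retreat upward.

Emit:
move_arm:
  commands:
    - [[0, 0, -0.01, 0, 0, 0], [0, 0, -0.01, 0, 0, 0], [0, 0, -0.01, 0, 0, 0], [0, 0, -0.01, 0, 0, 0], [0, 0, -0.01, 0, 0, 0], [0, 0, -0.01, 0, 0, 0], [0, 0, -0.01, 0, 0, 0], [0, 0, -0.01, 0, 0, 0]]
  claw: -1

```text
time: 20.35
position: [0.5408, 0.1641, 0.2363]
tool_rot: [0.035, 0.999, -0.0, 0.0]
ft_force: [-0.5, 0.0, 0.2]
grip_width: 0.0833
grip_force: 0.0
```

Emit:
move_arm:
  commands:
    - [[0, 0, -0.5, 0, 0, 0], [0, 0, -1.2, 0, 0, 0], [0, 0, -2, 0, 0, 0], [0, 0, -3, 0, 0, 0], [0, 0, -4, 0, 0, 0], [0, 0, -4, 0, 0, 0], [0, 0, -4, 0, 0, 0]]

```text
time: 21.22
position: [0.5402, 0.1641, 0.3958]
tool_rot: [0.035, 0.999, -0.0, -0.0]
ft_force: [-0.5, -1.0, 0.4]
grip_width: 0.087
grip_force: 0.0
```

```bash
python3 - <<'E'
from h import *
log(); c=snap("side","fin.png",(150,120,450,370),2)
K=c["camera_matrix"]; v,u=np.mgrid[:400,:640]; d=c["range_z"].ravel(); u,v=u.ravel(),v.ravel()
P=(np.linalg.inv(c["extrinsics"])@np.stack([(u-K[0,2])/K[0,0]*d,-(v-K[1,2])/K[1,1]*d,-d,np.ones_like(d)]))[:3].T
b=(P[:,0]>.44)&(P[:,0]<.64)&(P[:,1]>.05)&(P[:,1]<.26)&(d>0)
for lo,hi in((.08,.1),(.042,.053)):
    Q=P[b&(P[:,2]>lo)&(P[:,2]<hi)]; r=cv2.minAreaRect(Q[:,:2].astype(np.float32)); print(np.round(r[0],4),np.round(r[1],4),r[2],np.median(Q[:,2]))
E
```

```text
t 21.225 q [ 0.097  0.457  1.596 -0.     1.089 -1.403] p [0.5402 0.1641 0.3958] yaw 175.94 F [-0.54 -1.    0.39] w 0.087 0.0
[0.5404 0.1642] [0.0139 0.0505] 85.24755859375 0.08725648977568953
[0.5413 0.1632] [0.0778 0.1276] 86.183837890625 0.04841095096705744
```

View pics/fin.png

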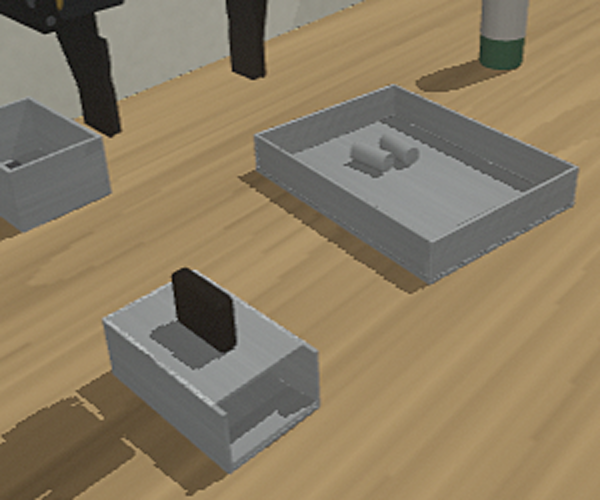

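The scoop stands upright and empty at its old place (handle at (205,310)). Both pins lie in the tray at (372,157) and (399,150), and the gripper is clear.

```bash
python3 -c "
from rig import *
print(hand_in())"
```

```text
the job is handed in; nothing more can be done
None
```

Job handed in after about 21 s: both pins are in the tray, the scoop hefted at 3.07 N (an empty one is 2.94 N), and it stands upright within about 1–2 mm of where it stood, with the gripper clear.

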